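# Sleeve the gauge pin, then hold the offset lever level over its fixture

## Task

Two brass sleeves stand on the bench, alike but for the bore: slide the one that fits over the fixture's gauge pin fully down to the plate and let go of it, and leave the too-tight one standing on the bench. Then pick up the grey offset lever by its balance point and hold it still and level above the fixture, big boss in line over the gauge pin and small eye in line over the stub, with its underside about 4 cm above the tip of the gauge pin. Finish while holding it there; do not put it down, and leave the other things on the bench alone.

Things in the scene. Friction and masses are not known exactly. Their poses are not given: they have to be found in the camera images.
- fixture: Fixed aluminium plate lying on the bench, 230 x 64 x 16 mm (x, y, z), with two upright steel pins on its long centre line, 170 mm apart. Origin: centre of the plate's underside, on the bench. Its x axis runs along the plate from the gauge pin (x = -85 mm) to the stub (x = +85 mm).
- pin_tip (a point): Tip of the gauge pin, the thicker and taller pin: 16 mm diameter, standing 60 mm above the plate (76 mm above the bench), its last 10 mm tapering to 8 mm diameter.
- stub_tip (a point): Tip of the stub, the thinner and shorter pin: 10 mm diameter, standing 40 mm above the plate (56 mm above the bench).
- lever: Loose grey cast offset lever, about 0.45 to 0.7 kg, lying level on the bench: a big round boss (50 mm diameter, 40 mm high, through bore 34 mm), a straight bar and a small round eye (22 mm diameter, 40 mm high, bore 12 mm) 170 mm from the boss, axis to axis. The bar is 14 mm wide and 18 mm high, from 22 to 40 mm above the underside, with free space below it. Origin: on the boss's axis, at the underside; x runs along the bar to the eye, z up.
- lever_eye (a point): On the axis of the lever's small eye, at the underside, 170 mm along x from the lever's origin.
- lever_balance (a point): The lever's balance point (centre of mass along its length), on the bar's centre line at mid-height: 56 mm along x from the boss's axis and 31 mm above the underside; axes as the lever's. Grip the bar across its 14 mm width here, the middle of the fingers within 15 mm of this point along the bar.
- sleeve_wide: Loose brass sleeve standing on end: outside 30 mm diameter, 40 mm high, with a 19 mm through bore, so that it slides over the 16 mm gauge pin. It weighs 0.14 kg. Origin: centre of its underside. The two sleeves may stand in either place.
- sleeve_tight: Loose brass sleeve standing on end: outside 30 mm diameter, 40 mm high, with a 12 mm through bore, which is too tight for the gauge pin. It weighs 0.19 kg. Origin: centre of its underside.
- washer: Bystander: loose flat steel washer, 34 mm diameter, 6 mm thick, lying between the two sleeves. Origin: centre of its underside.
- reagent: Bystander: amber bottle, 64 mm diameter, 130 mm high. Origin: centre of its underside.
- beaker: Bystander: glass beaker, 76 mm diameter, 90 mm high. Origin: centre of its underside.
- wrench: Bystander: wrench lying on the bench near the robot. Origin: under its middle.
- screwdriver: Bystander: screwdriver lying on the bench near the robot. Origin: under its middle.
- jar: Bystander: small jar with black cap, 60 mm diameter, 70 mm high. Origin: centre of its underside.
- cork_ring: Bystander: cork ring (flask rest), 90 mm diameter, 25 mm high. Origin: centre of its underside.
There are look-alikes about, which are no part of the job. Of the things that look like the lever, take the one that is nearest to the robot's base at the start.

How it is judged:
By the outcome, as a careful person would: the job done as asked, in the order asked, and still so for the second after the job is handed in, while the arm keeps its last pose, push and grip.
It also fails if it takes over 54 s, if anything falls off the work surface, if the arm or the gripper's body presses on something with over 40 N, if the wrist force passes 120 N, or if a joint passes its speed limit or range.

## Robot

A 6-joint arm with a two-finger parallel gripper is mounted at the origin on the work surface. World frame = base frame: x ahead of the robot, y to its left, z up, the work surface at z = 0. Lengths are in mm, angles in rad, forces in N, time in s.
With the tool pointing down it reaches from about 350 to 975 mm from the base axis. Payload 7.1 kg.
Tool frame: the origin (TCP) lies at the very end of the fingers, on their centre line; the grasp point (between the pads) lies 19 mm behind it (ctrl.tcp_to_grasp is the distance from the TCP to the grasp point, in mm); z points along the fingers, x is the direction in which the jaws open and shut, and the axes are right-handed (so a half turn about z gives the same grasp; the last joint's range is limited). The gripper opens to 88 mm and grips with 3 to 60 N. Pads are 20 mm wide; open, the fingers measure 115 mm over their backs; the gripper's body (75 mm by 178 mm) begins 61 mm behind the grasp point.
Start: joints at [-1.174, 0.423, 1.63, -0, 1.089, -0.019], TCP at [252.466, -571.722, 222.675] pointing down, gripper open.
Joint ranges: [-3, 3], [-0.9, 2.11], [0.09, 2.58], [-1.31, 4.45], [0.11, 2.69], [-2.54, 2.54]. Speed limits (rad/s): [2.39, 2.39, 3.01, 3.14, 3.14, 3.14].

## Interface

Orientations are given as a rotation vector (axis times angle).
In Python, from workcell import get_obs, viewer, ctrl, masks_of gives the robot as it stands. The module is installed in compiled form; this text tells all that it offers.
- The arm moves only by the shell command python3 -m inch 'ROWS'. ROWS is JSON, a list of rows, each an object of numbers: "tx", "ty", "tz": the shift along the tool's x, y, z in cm; "ax", "ay", "az": the turn, a rotation vector about the tool's x, y, z in degrees; "jaw": the opening, from 0 (shut) to 1 (fully open). In form: [{"tx": .., "ty": .., "tz": .., "ax": .., "ay": .., "az": .., "jaw": ..}, ...]. A call has 1 to 12 rows; each row shifts and turns the commanded pose from where the row before left it, along the tool's axes as they then stand; what a row does not reach is not made up. A row lasts 1/8 s, in which the tool goes at most 62.5 mm and 10.7 degrees, less where a joint would pass 70% of its speed; a pose out of reach is approached as far as the arm can. A call is refused whole if a number of a shift passes 6.25 or a number of a turn 10.7, either way. A call with a gripper value outside its range is refused whole. The fingers move at their own pace and stop on an object; the grip force is fixed at half the most. Time passes only in rows, so rows that do not move let the fingers close. It gives the time, the measured TCP pose, the force and the opening at its end, in the units of the state.
- get_obs(): the state, without advancing time (a new reading comes with each control period).
- viewer.get_image(name): name is "scene" or "side" or "wrist"; returns (picture, depth): 420x560x3 uint8, red, green, blue; 420x560 float32, mm along the optical axis (not along the pixel's ray), 0 where there is no reading.
- viewer.get_calibration(name): a dict with "fx", "fy", "cx", "cy" (pixels), "rvec" (rotation vector, rad) and "tvec" (3), from world to camera coordinates, as OpenCV has them. Camera axes: x right, y down, z forward; pixel columns grow to the right and rows downward; lengths in mm; the calibration is good to about 2 mm. A picture is of the moment at which its call begins: read the wrist's pose just before it. get_calibration takes no time and is no camera call; for the wrist camera it gives the pose at the moment of the call.
- ctrl.close_job(): hands the job in, once; it reports no verdict.
Trained networks look in the newest picture that a camera, given by its name, has taken for a name from the list of things; names that differ only in an ending like _2 or _b are one class to them, and where a whole thing is asked for, a point or a joint stands for the part that bears it (a point fixed in the world has none). Each returns a list of dicts, best first, with "score" (0 to 1); they miss things now and then, are a little off and sometimes report something else, mostly with a low value. They report only what shows in the picture. A call takes as long as a camera call. They do not tell look-alikes from the thing itself.
- masks_of(camera, thing): "pixels" (420x560 bool, what is visible of it) and "location" ([column, row] in pixels, amid what is visible of it).
The state is a dict: "t": time; "qpos": joint angles; "qvel": joint speeds; "joint_torque": joint torques, N m; "ee_pos": TCP position; "orientation": TCP orientation; "ft_force": force on the tool from outside, world axes, zero at the start; "moment": the same for the moment, N m; "width": finger opening in mm.
Only numpy, scipy, OpenCV 4.12 (cv2) and the standard library are available. Lean on these libraries where they do the work, as an engineer would, in place of code of your own. Each camera call takes 0.05 s, during which the arm holds its last target. There are 200 camera calls.

## Working session

There is one attempt and no reset: what is moved stays moved. The work goes in short steps, Python scripts to look and compute and a shell command to move; the robot and the scene stay as the last step left them, time stands still between calls to the robot, and variables do not carry over. Pictures are saved under pics/ and viewed, about 8 in all and at most 12, crops included, and the job is handed in when it is done.

```bash
mkdir -p pics
cat > h.py <<'E'
import numpy as np,cv2
from workcell import get_obs, viewer, ctrl, masks_of
R=lambda v:cv2.Rodrigues(np.array(v,float))[0]
def cal(n):
    c=viewer.get_calibration(n);return c,R(c['rvec']),np.array(c['tvec'],float)
def pts(n,d,mask,C=None):
    c,Rm,t=C or cal(n); v,u=np.nonzero(mask&(d>0)); z=d[v,u]
    p=np.stack([(u-c['cx'])*z/c['fx'],(v-c['cy'])*z/c['fy'],z],1)
    return (p-t)@Rm
def ray(n,u,v,z,C=None):
    c,Rm,t=C or cal(n); o=-Rm.T@t; d=Rm.T@np.array([(u-c['cx'])/c['fx'],(v-c['cy'])/c['fy'],1]); return o+d*(z-o[2])/d[2]
def save(n,img): cv2.imwrite('pics/'+n,img[:,:,::-1])
E
python3 - <<'E'
from h import *
o=get_obs();print(o['t'],o['ee_pos'],o['orientation'])
ims={}
for n in('scene','side'):
    im,d=viewer.get_image(n);ims[n]=(im,d);save(n+'0.png',im)
    for th in('fixture','lever','sleeve_wide','sleeve_tight','washer'):
        for m in masks_of(n,th)[:4]:
            p=pts(n,d,m['pixels'])
            print(n,th,round(m['score'],2),np.round(m['location']),m['pixels'].sum(),np.round(np.median(p,0)),np.round(np.percentile(p,2,axis=0)),np.round(np.percentile(p,98,axis=0)))
print(get_obs()['t'])
E
```

```text
0.0 [ 252.26908512 -571.23528969  221.9307425 ] [-2.63144010e+00  1.71458629e+00  1.95027162e-03]
scene fixture 0.79 [372. 344.] 3517 [529. 252.  16.] [475. 128.  -0.] [578. 345.  54.]
scene lever 0.96 [203. 140.] 620 [ 660. -549.   31.] [ 540. -591.    1.] [ 730. -513.   41.]
scene lever 0.86 [276. 181.] 494 [ 538. -283.   37.] [ 502. -345.    4.] [ 564. -150.   42.]
scene sleeve_wide 0.6 [339. 240.] 202 [456. -13.  28.] [419. -50.  -2.] [467.  -2.  41.]
scene sleeve_tight 0.59 [263. 266.] 192 [664. -13.  34.] [649. -33.   2.] [677.  -6.  42.]
scene washer 0.41 [299. 249.] 102 [569. -41.   5.] [554. -58.  -2.] [585. -26.   7.]
side fixture 0.64 [235. 331.] 2655 [525. 245.  16.] [474. 134.   8.] [574. 343.  54.]
side lever 0.86 [301. 182.] 539 [ 536. -265.   36.] [ 501. -345.    3.] [ 565. -151.   43.]
side lever 0.8 [294. 121.] 458 [ 660. -549.   34.] [ 541. -590.    2.] [ 730. -513.   43.]
side sleeve_wide 0.66 [299. 253.] 169 [454. -11.  30.] [441. -32.   2.] [467.  -3.  42.]
side sleeve_tight 0.5 [167. 249.] 868 [755. 128.  80.] [738.  96.   9.] [785. 146. 131.]
side sleeve_tight 0.48 [229. 231.] 176 [664. -16.  30.] [651. -64.  -1.] [698.  -6.  43.]
0.6
```

View pics/scene0.png

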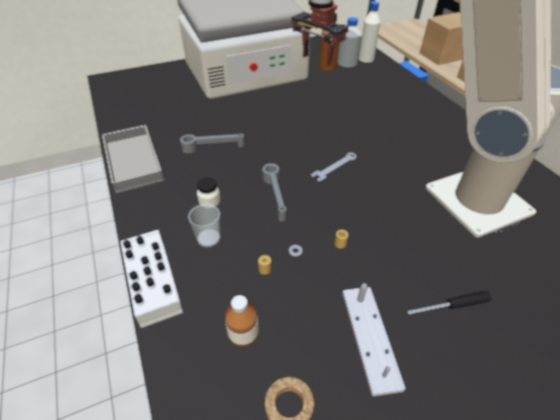

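View pics/side0.png

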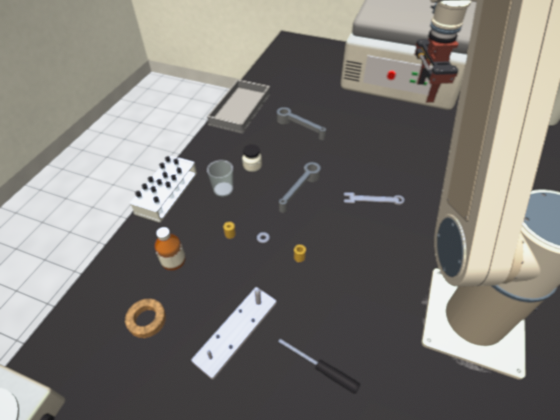

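Lever candidates in the scene picture are (276,181), about 590 mm from the base, and (203,140), about 850 mm away. The first is nearer, so it is the one meant. The sleeves are at (339,240) and (263,266) with the washer between them, and the gauge pin is at (363,291). Next I work out the wrist camera geometry and the moves.

```bash
cat >> h.py <<'E'
def delta(target,yaw=None):
    """tool-frame shift in cm to world target (mm); turn about tool z to yaw of jaw axis (deg)"""
    o=get_obs(); T=R(o['orientation']); p=np.array(o['ee_pos'])
    cy=np.degrees(np.arctan2(T[1,0],T[0,0]))
    print('t',round(o['t'],2),'pos',np.round(p,1),'yaw',round(cy,1),'tilt',np.round(T[:,2],3),'shift cm',np.round((np.array(target)-p)@T/10,2))
    if yaw is not None:
        print('az',round(-((yaw-cy+90)%180-90),1))
        dn=np.radians(cy+((yaw-cy+90)%180-90)); Tn=np.array([[np.cos(dn),np.sin(dn),0],[np.sin(dn),-np.cos(dn),0],[0,0,-1]]).T if 0 else np.column_stack([[np.cos(dn),np.sin(dn),0],[np.sin(dn),-np.cos(dn),0],[0,0,-1]])
        print('shift after turn',np.round((np.array(target)-p)@Tn/10,2))
E
python3 - <<'E'
from h import *
o=get_obs();T=R(o['orientation']);c,Rm,t=cal('wrist')
print('cam in tool',np.round(T.T@(-Rm.T@t-np.array(o['ee_pos'])),1),'cam z in tool',np.round(T.T@Rm[2],3),'camx in tool',np.round(T.T@Rm[0],3),c['fx'],c['fy'],c['cx'],c['cy'])
print(o['qpos'])
for n in('scene','side'):
    im,d=viewer.get_image(n)
    for m in masks_of(n,'lever')[:2]:
        p=pts(n,d,m['pixels']);p=p[p[:,2]>30]; 
        if p[:,1].mean()<-400: continue
        print(n,[np.round(np.median(p[np.abs(p[:,1]-y)<6],0)) for y in(-340,-320,-300,-260,-230,-200,-180,-160)])
    m=masks_of(n,'fixture')[0];p=pts(n,d,m['pixels']);p=p[(abs(p[:,2]-16)<4)];print(cv2.minAreaRect(p[:,:2].astype(np.float32)))
delta([560,-60,300],0)
E
```

```text
cam in tool [   1.4  -67.6 -161.9] cam z in tool [0.001 0.253 0.968] camx in tool [ 1.    -0.    -0.001] 294.8987479146035 294.8987479146035 276.88599816039834 206.30188146463254
[-1.17400899e+00  4.23067669e-01  1.62994778e+00  8.18808510e-06
  1.08860351e+00 -1.90024090e-02]
scene [array([ 517., -341.,   38.]), array([ 534., -317.,   38.]), array([ 522., -303.,   39.]), array([ 535., -259.,   39.]), array([ 542., -228.,   40.]), array([ 548., -198.,   40.]), array([ 551., -182.,   39.]), array([ 556., -160.,   39.])]
((0.0, 0.0), (0.0, 0.0), 0.0)
side [array([ 527., -341.,   37.]), array([ 505., -319.,   40.]), array([ 523., -304.,   38.]), array([ 535., -259.,   39.]), array([ 541., -231.,   39.]), array([ 548., -199.,   38.]), array([ 553., -180.,   39.]), array([ 555., -162.,   39.])]
((525.7431030273438, 234.3717803955078), (228.59539794921875, 65.3484115600586), 74.25272369384766)
t 0.9 pos [ 252.4 -571.7  222.7] yaw -66.2 tilt [ 0. -0. -1.] shift cm [-34.39 -48.8   -7.73]
az -66.2
shift after turn [ 30.76 -51.17  -7.73]
```

```bash
python3 -m inch '[{"az":-10.2},{"az":-10.2},{"az":-10.2},{"az":-10.2},{"az":-10.2},{"tz":0.5}]'; python3 -m inch '[{"tx":1.6,"ty":-5.8},{"tx":1.6,"ty":-5.8},{"tx":1.6,"ty":-5.8},{"tx":1.6,"ty":-5.8},{"tx":1.6,"ty":-5.8},{"tx":1.6,"ty":-5.8},{"tx":1.6,"ty":-5.8},{"tx":1.6,"ty":-5.8},{"tx":1.6,"ty":-5.8},{"tx":1.6,"ty":-5.8},{},{}]'
python3 - <<'E'
from h import *
delta([560,-50,200],-15)
C=cal('wrist');im,d=viewer.get_image('wrist');np.savez('w1.npz',im=im,d=d);save('w1.png',im)
for th in('sleeve_wide','sleeve_tight','fixture','lever'):
    for m in masks_of('wrist',th)[:3]:
        p=pts('wrist',d,m['pixels'],C);pt=p[p[:,2]>p[:,2].max()-6]
        print(th,round(m['score'],2),np.round(m['location']),m['pixels'].sum(),np.round(p.mean(0)),np.round(np.percentile(p,98,axis=0)),'top',cv2.minEnclosingCircle(pt[:,:2].astype(np.float32)))
E
```

```text
t 0.9 pos [ 252.4 -571.7  222.7] yaw -66.2 tilt [ 0. -0. -1.] shift cm [-35.31 -49.21   2.27]
az -51.2
shift after turn [ 16.2  -58.35   2.27]$[0]: bad value
$[0]: bad value
```

View pics/w1.png

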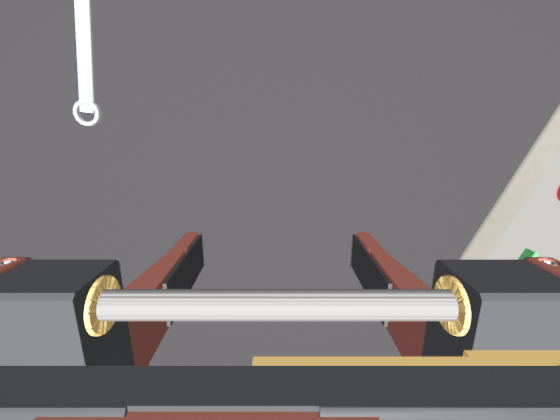

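The rows need all seven keys, so nothing has moved yet.

```bash
python3 -m inch '[{"tx":0,"ty":0,"tz":0,"ax":0,"ay":0,"az":-10.2,"jaw":1},{"tx":0,"ty":0,"tz":0,"ax":0,"ay":0,"az":-10.2,"jaw":1},{"tx":0,"ty":0,"tz":0,"ax":0,"ay":0,"az":-10.2,"jaw":1},{"tx":0,"ty":0,"tz":0,"ax":0,"ay":0,"az":-10.2,"jaw":1},{"tx":0,"ty":0,"tz":0,"ax":0,"ay":0,"az":-10.2,"jaw":1}]'; python3 -m inch '[{"tx":1.6,"ty":-5.6,"tz":0.2,"ax":0,"ay":0,"az":0,"jaw":1},{"tx":1.6,"ty":-5.6,"tz":0.2,"ax":0,"ay":0,"az":0,"jaw":1},{"tx":1.6,"ty":-5.6,"tz":0.2,"ax":0,"ay":0,"az":0,"jaw":1},{"tx":1.6,"ty":-5.6,"tz":0.2,"ax":0,"ay":0,"az":0,"jaw":1},{"tx":1.6,"ty":-5.6,"tz":0.2,"ax":0,"ay":0,"az":0,"jaw":1},{"tx":1.6,"ty":-5.6,"tz":0.2,"ax":0,"ay":0,"az":0,"jaw":1},{"tx":1.6,"ty":-5.6,"tz":0.2,"ax":0,"ay":0,"az":0,"jaw":1},{"tx":1.6,"ty":-5.6,"tz":0.2,"ax":0,"ay":0,"az":0,"jaw":1},{"tx":1.6,"ty":-5.6,"tz":0.2,"ax":0,"ay":0,"az":0,"jaw":1},{"tx":1.6,"ty":-3.6,"tz":0.2,"ax":0,"ay":0,"az":0,"jaw":1},{"tx":0,"ty":0,"tz":0,"ax":0,"ay":0,"az":0,"jaw":1},{"tx":0,"ty":0,"tz":0,"ax":0,"ay":0,"az":0,"jaw":1}]'
cat > look.py <<'E'
from h import *
import sys
C=cal('wrist');im,d=viewer.get_image('wrist');np.savez(sys.argv[1]+'.npz',im=im,d=d);save(sys.argv[1]+'.png',im)
for th in sys.argv[2:]:
    for m in masks_of('wrist',th)[:3]:
        p=pts('wrist',d,m['pixels'],C);pt=p[abs(p[:,2]-40)<5]
        print(th,round(m['score'],2),np.round(m['location']),m['pixels'].sum(),np.round(p.mean(0)),np.round(np.percentile(p,98,axis=0)),'top',len(pt),len(pt) and cv2.minEnclosingCircle(pt[:,:2].astype(np.float32)))
E
python3 -c "from h import *;delta([545,-80,200],-15)"; python3 look.py w2 sleeve_wide sleeve_tight fixture lever
```

```text
t: 1.78
ee_pos: [252.5, -571.7, 222.7]
orientation: [-3.115, 0.406, -0.0]
ft_force: [-0.1, 0.2, -0.0]
width: 87.7
t: 3.28
ee_pos: [547.8, -92.7, 202.5]
orientation: [3.114, -0.414, -0.001]
ft_force: [-0.7, 0.2, 0.3]
width: 87.9
t 3.27 pos [547.8 -92.7 202.5] yaw -15.2 tilt [-0.001 -0.    -1.   ] shift cm [-0.6  -1.15  0.25]
az -0.2
shift after turn [-0.59 -1.15  0.25]
sleeve_wide 0.88 [177. 153.] 758 [453. -22.  29.] [466.  -8.  41.] top 380 ((451.52020263671875, -21.797683715820312), 14.805919647216797)
sleeve_wide 0.72 [170.   3.] 745 [493. 121.  13.] [523. 131.  17.] top 0 0
sleeve_tight 0.83 [363. 102.] 861 [659. -25.  33.] [674. -12.  41.] top 577 ((661.3894653320312, -25.344444274902344), 14.87830924987793)
fixture 0.93 [176.   3.] 765 [493. 121.  13.] [523. 131.  17.] top 0 0
lever 0.69 [299. 322.] 1740 [ 537. -243.   32.] [ 563. -155.   41.] top 1087 ((539.289794921875, -237.21009826660156), 84.9188461303711)
```

View pics/w2.png

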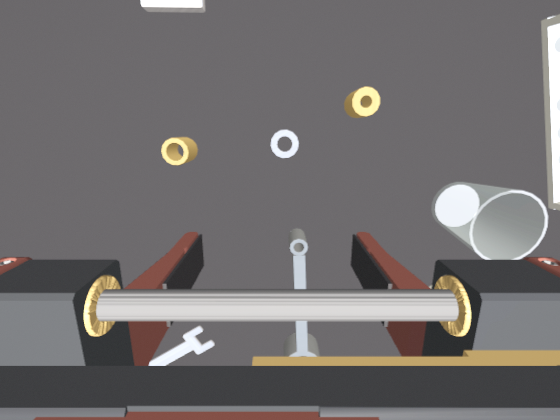

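The wide sleeve should be the left one, at pixel (180,150), world (451.5,-21.8). Its ring area is 0.66 of the other's, against 0.71 expected. The tight one is at (363,101). I'll move over the wide one and confirm with a crop.

```bash
python3 -m inch '[{"tx":-3.7,"ty":-1.45,"tz":2,"ax":0,"ay":0,"az":0,"jaw":1},{"tx":-3.7,"ty":-1.45,"tz":2,"ax":0,"ay":0,"az":0,"jaw":1},{"tx":-3.75,"ty":-1.42,"tz":2,"ax":0,"ay":0,"az":0,"jaw":1},{"tx":0,"ty":0,"tz":3.2,"ax":0,"ay":0,"az":0,"jaw":1},{"tx":0,"ty":0,"tz":0,"ax":0,"ay":0,"az":0,"jaw":1},{"tx":0,"ty":0,"tz":0,"ax":0,"ay":0,"az":0,"jaw":1}]'
python3 look.py w3 sleeve_wide fixture
python3 - <<'E'
from h import *
a=np.load('w2.npz')['im'][70:180,140:400];b=np.load('w3.npz')['im'][60:380,80:480]
a=cv2.resize(a,None,fx=3,fy=3,interpolation=2)[:, :780];b=cv2.resize(b,(320,256))
o=np.zeros((590,780,3),np.uint8);o[:330]=a;o[331:587,:320]=b;save('c1.png',o)
E
```

```text
t: 4.28
ee_pos: [452.8, -22.0, 111.5]
orientation: [-3.114, 0.416, -0.002]
ft_force: [0.1, 0.3, -0.6]
width: 88.2
sleeve_wide 0.7 [275. 214.] 1108 [452. -21.  30.] [465.  -7.  41.] top 622 ((451.4108581542969, -21.26388168334961), 14.783957481384277)
fixture 0.86 [280.  12.] 2366 [493. 126.  15.] [522. 140.  17.] top 0 0
fixture 0.19 [275. 216.] 1055 [452. -20.  31.] [465.  -7.  41.] top 603 ((451.4108581542969, -21.26388168334961), 14.783957481384277)
```

View pics/c1.png

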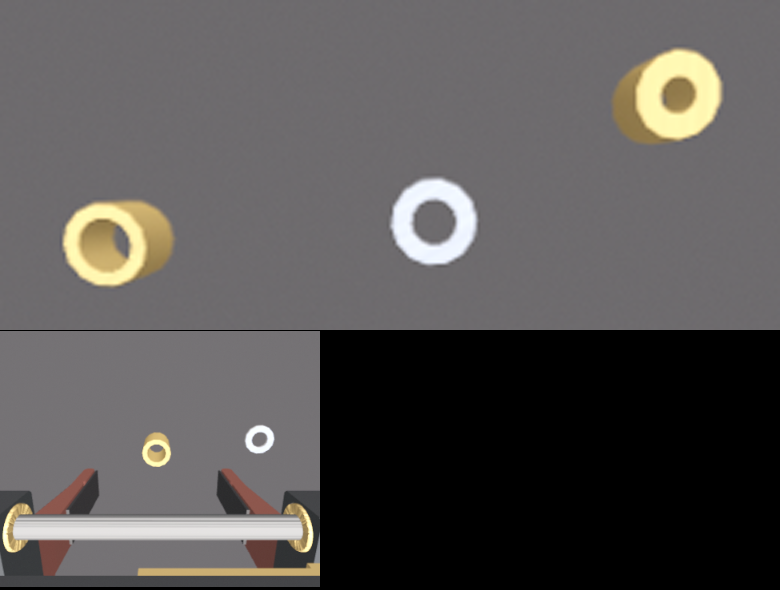

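The crop confirms it: the left sleeve has the thin wall and large bore, and the right one is tight. Descending to grip.

```bash
python3 -m inch '[{"tx":-0.15,"ty":-0.03,"tz":4,"ax":0,"ay":0,"az":0,"jaw":1},{"tx":0,"ty":0,"tz":4,"ax":0,"ay":0,"az":0,"jaw":1},{"tx":0,"ty":0,"tz":2.3,"ax":0,"ay":0,"az":0,"jaw":1},{"tx":0,"ty":0,"tz":0,"ax":0,"ay":0,"az":0,"jaw":1},{"tx":0,"ty":0,"tz":0,"ax":0,"ay":0,"az":0,"jaw":0.2},{"tx":0,"ty":0,"tz":0,"ax":0,"ay":0,"az":0,"jaw":0.2},{"tx":0,"ty":0,"tz":0,"ax":0,"ay":0,"az":0,"jaw":0.2},{"tx":0,"ty":0,"tz":0,"ax":0,"ay":0,"az":0,"jaw":0.2},{"tx":0,"ty":0,"tz":0,"ax":0,"ay":0,"az":0,"jaw":0.2},{"tx":0,"ty":0,"tz":0,"ax":0,"ay":0,"az":0,"jaw":0.2},{"tx":0,"ty":0,"tz":0,"ax":0,"ay":0,"az":0,"jaw":0.2}]'
```

```text
t: 5.8
ee_pos: [450.7, -20.9, 7.7]
orientation: [-3.114, 0.415, -0.0]
ft_force: [1.5, -0.4, 0.9]
width: 29.4
```

```bash
python3 -m inch '[{"tx":0,"ty":0,"tz":-2,"ax":0,"ay":0,"az":0,"jaw":0.2},{"tx":0,"ty":0,"tz":-4,"ax":0,"ay":0,"az":0,"jaw":0.2},{"tx":0,"ty":0,"tz":-4,"ax":0,"ay":0,"az":0,"jaw":0.2},{"tx":0,"ty":0,"tz":-4,"ax":0,"ay":0,"az":0,"jaw":0.2},{"tx":0.2,"ty":-3.5,"tz":0,"ax":0,"ay":0,"az":0,"jaw":0.2},{"tx":0.2,"ty":-3.5,"tz":0,"ax":0,"ay":0,"az":0,"jaw":0.2},{"tx":0.2,"ty":-3.5,"tz":0,"ax":0,"ay":0,"az":0,"jaw":0.2},{"tx":0,"ty":0,"tz":0,"ax":0,"ay":0,"az":0,"jaw":0.2},{"tx":0,"ty":0,"tz":0,"ax":0,"ay":0,"az":0,"jaw":0.2},{"tx":0,"ty":0,"tz":0,"ax":0,"ay":0,"az":0,"jaw":0.2}]'
cat > pin.py <<'E'
from h import *
import sys
C=cal('wrist');im,d=viewer.get_image('wrist');save(sys.argv[1]+'.png',im)
T=R(get_obs()['orientation']);e=np.array(get_obs()['ee_pos'])
P=pts('wrist',d,np.ones(d.shape,bool),C)
f=P[(abs(P[:,2]-16)<3)&(P[:,1]>80)&(abs(P[:,0]-520)<90)]
r=cv2.minAreaRect(f[:,:2].astype(np.float32));print('plate',r)
for nm,g,h in(('gauge',(502,152),76),('stub',(549,316),56)):
    q=P[(np.hypot(P[:,0]-g[0],P[:,1]-g[1])<30)&(P[:,2]>22)&(P[:,2]<h+4)]
    t=q[q[:,2]>h-4]
    print(nm,len(q),'max z',q[:,2].max() if len(q) else None,'top',len(t),t.mean(0) if len(t) else 0)
    for lo in range(22,h-12,12):
        s=q[(q[:,2]>lo)&(q[:,2]<lo+12)]
        if len(s)>10:
            rad=8 if h==76 else 5
            from scipy.optimize import least_squares
            b=least_squares(lambda c:np.hypot(s[:,0]-c[0],s[:,1]-c[1])-rad,g,loss='soft_l1').x;print(lo,len(s),np.round(b,1))
sl=P[(np.linalg.norm((P-e)@T[:,:2],axis=1)<25)&(P[:,2]>e[2]+25)&(P[:,2]<e[2]+40)]
if len(sl):
    print('sleeve top',len(sl),cv2.minEnclosingCircle(sl[:,:2].astype(np.float32)),'zmax',np.percentile(sl[:,2],98),'ee',e)
E
python3 pin.py w4
```

```text
t: 7.05
ee_pos: [483.3, 78.1, 147.5]
orientation: [3.114, -0.416, -0.001]
ft_force: [0.3, -0.4, -1.2]
width: 29.6
plate ((509.11846923828125, 184.02572631835938), (134.35137939453125, 64.06124877929688), 74.2225570678711)
gauge 317 max z 77.61101199563915 top 159 [499.20985598 148.38988941  75.08284503]
58 110 [499.2 148.5]
stub 0 max z None top 0 0
sleeve top 2373 ((485.3390197753906, 84.96249389648438), 23.260189056396484) zmax 186.44847755927333 ee [483.40273469  78.1092151  147.53287157]
```

View pics/w4.png

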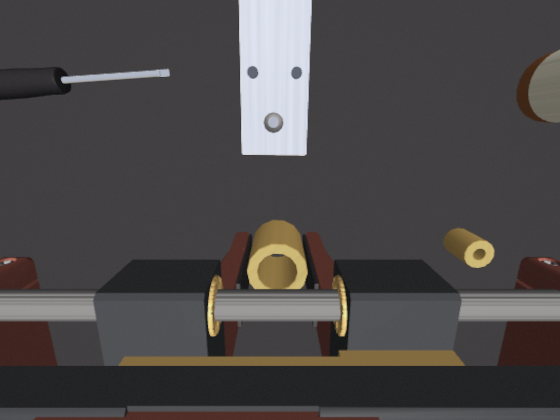

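The wide sleeve is upright in the jaws at (278,265). The gauge pin is at (273,122), giving (499.2,148.4), and the plate edge independently gives (499.0,148.2). Now I check the held sleeve's centre relative to the TCP with the same camera.

```bash
cat > sl.py <<'E'
from h import *
from scipy.optimize import least_squares
C=cal('wrist');im,d=viewer.get_image('wrist');o=get_obs();e=np.array(o['ee_pos']);T=R(o['orientation'])
hsv=cv2.cvtColor(im,cv2.COLOR_RGB2HSV)
m=(hsv[...,1]>80)&(hsv[...,0]>15)&(hsv[...,0]<32); m[:215]=0;m[300:]=0;m[:,:235]=0;m[:,325:]=0
p=(pts('wrist',d,m,C)-e)@T
print('z spread',np.percentile(p[:,2],[1,5,25,50,75]))
zt=-32.3
q=p[abs(p[:,2]-zt)<2];print(len(q),q.min(0),q.max(0))
# outer rim: farthest pts per angle
c=q[:,:2].mean(0)
for _ in range(3):
    a=np.arctan2(*(q[:,:2]-c).T[::-1]);r=np.hypot(*(q[:,:2]-c).T);b=((a+np.pi)*36/2/np.pi).astype(int)
    rim=np.array([q[b==k,:2][r[b==k].argmax()] for k in range(37) if (b==k).any()])
    s=least_squares(lambda x:np.hypot(rim[:,0]-x[0],rim[:,1]-x[1])-x[2],[*c,15],loss='soft_l1',f_scale=.5).x;c=s[:2]
    inn=np.array([q[b==k,:2][r[b==k].argmin()] for k in range(37) if (b==k).any()])
    s2=least_squares(lambda x:np.hypot(inn[:,0]-x[0],inn[:,1]-x[1])-x[2],[*c,9],loss='soft_l1',f_scale=.5).x
print('outer (tool xy,r)',s,'inner',s2)
delta([499.2,148.4,120])
E
python3 sl.py
```

```text
z spread [-33.16362971 -32.62360377 -31.58500494 -24.86827203 -12.06605201]
1261 [-15.07969837 -14.75404884 -33.80529939] [ 14.64195517   9.64724492 -30.30069533]
outer (tool xy,r) [-0.19343266 -1.09465631 13.97387712] inner [-0.25025727 -0.12637727  9.47528721]
t 7.15 pos [483.5  78.1 147.6] yaw -15.2 tilt [-0. -0. -1.] shift cm [-0.34 -7.19  2.76]
```

```bash
python3 -m inch '[{"tx":-0.11,"ty":-2.4,"tz":0,"ax":0,"ay":0,"az":0,"jaw":0.2},{"tx":-0.11,"ty":-2.4,"tz":0,"ax":0,"ay":0,"az":0,"jaw":0.2},{"tx":-0.1,"ty":-2.4,"tz":0,"ax":0,"ay":0,"az":0,"jaw":0.2},{"tx":0,"ty":0,"tz":2.5,"ax":0,"ay":0,"az":0,"jaw":0.2},{"tx":0,"ty":0,"tz":2.5,"ax":0,"ay":0,"az":0,"jaw":0.2},{"tx":0,"ty":0,"tz":0,"ax":0,"ay":0,"az":0,"jaw":0.2},{"tx":0,"ty":0,"tz":0,"ax":0,"ay":0,"az":0,"jaw":0.2},{"tx":0,"ty":0,"tz":0,"ax":0,"ay":0,"az":0,"jaw":0.2}]'
python3 - <<'E'
from h import *
delta([499.2,148.4,92])
P=[]
for n in('scene','side'):
    im,d=viewer.get_image(n)
    a=ray  # project pin tip & sleeve bottom expected
    c,Rm,t=cal(n)
    pr=lambda p:(lambda q:(q[0]/q[2]*c['fx']+c['cx'],q[1]/q[2]*c['fy']+c['cy']))(Rm@np.array(p,float)+t)
    u,v=map(int,pr([499,148,80]));P.append(cv2.resize(im[v-40:v+40,u-50:u+50],None,fx=4,fy=4,interpolation=2))
save('c2.png',np.hstack(P))
E
python3 sl.py
```

```text
t: 8.15
ee_pos: [500.4, 149.2, 98.7]
orientation: [-3.113, 0.415, -0.003]
ft_force: [1.1, -0.5, -2.0]
width: 29.7
t 8.15 pos [500.4 149.2  98.7] yaw -15.2 tilt [ 0.002  0.    -1.   ] shift cm [-0.1   0.11  0.67]
z spread [-33.30792982 -32.7767021  -31.75734311 -25.50876946 -12.84582203]
1303 [-14.8192843  -14.8265558  -34.22892777] [ 14.91316262   9.5077789  -30.30234894]
outer (tool xy,r) [-1.53007194e-03 -1.23420028e+00  1.39767364e+01] inner [ 0.0126665  -0.34957945  9.37490613]
t 8.3 pos [500.1 149.2  98.4] yaw -15.2 tilt [ 0.001  0.    -1.   ] shift cm [-0.06  0.1  -2.16]
```

View pics/c2.png

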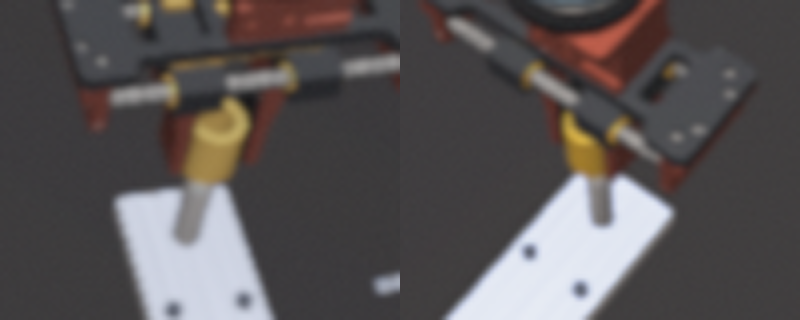

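Both views show the sleeve in line above the pin. I apply a 1 mm trim and enter slowly, watching the force.

```bash
python3 -m inch '[{"tx":-0.06,"ty":0.12,"tz":0.5,"ax":0,"ay":0,"az":0,"jaw":0.2},{"tx":0,"ty":0,"tz":0.5,"ax":0,"ay":0,"az":0,"jaw":0.2},{"tx":0,"ty":0,"tz":0.5,"ax":0,"ay":0,"az":0,"jaw":0.2},{"tx":0,"ty":0,"tz":0.5,"ax":0,"ay":0,"az":0,"jaw":0.2},{"tx":0,"ty":0,"tz":0.4,"ax":0,"ay":0,"az":0,"jaw":0.2},{"tx":0,"ty":0,"tz":0.4,"ax":0,"ay":0,"az":0,"jaw":0.2},{"tx":0,"ty":0,"tz":0,"ax":0,"ay":0,"az":0,"jaw":0.2}]'
python3 -c "
from h import *
delta([499.2,148.4,23.7])"
```

```text
t: 9.18
ee_pos: [498.5, 148.2, 69.3]
orientation: [3.114, -0.415, -0.001]
ft_force: [-0.1, 0.2, -0.9]
width: 29.8
t 9.18 pos [498.5 148.2  69.3] yaw -15.2 tilt [-0.001 -0.    -1.   ] shift cm [ 0.06 -0.04  4.56]
```

```bash
python3 -m inch '[{"tx":0,"ty":0,"tz":1,"ax":0,"ay":0,"az":0,"jaw":0.2},{"tx":0,"ty":0,"tz":1,"ax":0,"ay":0,"az":0,"jaw":0.2},{"tx":0,"ty":0,"tz":1,"ax":0,"ay":0,"az":0,"jaw":0.2},{"tx":0,"ty":0,"tz":1,"ax":0,"ay":0,"az":0,"jaw":0.2},{"tx":0,"ty":0,"tz":0.3,"ax":0,"ay":0,"az":0,"jaw":0.2},{"tx":0,"ty":0,"tz":0.15,"ax":0,"ay":0,"az":0,"jaw":0.2},{"tx":0,"ty":0,"tz":0,"ax":0,"ay":0,"az":0,"jaw":0.2}]'
```

```text
t: 10.05
ee_pos: [498.9, 148.2, 25.3]
orientation: [-3.114, 0.415, -0.0]
ft_force: [-0.2, -0.5, -1.4]
width: 29.6
```

```bash
python3 -m inch '[{"tx":0,"ty":0,"tz":0.12,"ax":0,"ay":0,"az":0,"jaw":0.2},{"tx":0,"ty":0,"tz":0,"ax":0,"ay":0,"az":0,"jaw":0.2},{"tx":0,"ty":0,"tz":0,"ax":0,"ay":0,"az":0,"jaw":1},{"tx":0,"ty":0,"tz":0,"ax":0,"ay":0,"az":0,"jaw":1},{"tx":0,"ty":0,"tz":0,"ax":0,"ay":0,"az":0,"jaw":1},{"tx":0,"ty":0,"tz":0,"ax":0,"ay":0,"az":0,"jaw":1},{"tx":0,"ty":0,"tz":0,"ax":0,"ay":0,"az":0,"jaw":1}]'
python3 -m inch '[{"tx":0,"ty":0,"tz":-4,"ax":0,"ay":0,"az":0,"jaw":1},{"tx":0,"ty":0,"tz":-4,"ax":0,"ay":0,"az":0,"jaw":1},{"tx":0,"ty":0,"tz":-4,"ax":0,"ay":0,"az":0,"jaw":1},{"tx":0,"ty":2.5,"tz":-4,"ax":0,"ay":0,"az":0,"jaw":1},{"tx":0,"ty":2.5,"tz":-4,"ax":0,"ay":0,"az":0,"jaw":1},{"tx":0,"ty":2.5,"tz":-4,"ax":0,"ay":0,"az":0,"jaw":1},{"tx":0,"ty":0,"tz":0,"ax":0,"ay":0,"az":0,"jaw":1},{"tx":0,"ty":0,"tz":0,"ax":0,"ay":0,"az":0,"jaw":1},{"tx":0,"ty":0,"tz":0,"ax":0,"ay":0,"az":0,"jaw":1}]'
cat > fx.py <<'E'
from h import *
import sys
C=cal('wrist');im,d=viewer.get_image('wrist');save(sys.argv[1]+'.png',im)
P=pts('wrist',d,np.ones(d.shape,bool),C)
f=P[(abs(P[:,2]-16)<3)&(P[:,1]>80)&(abs(P[:,0]-520)<90)]
print('plate',cv2.minAreaRect(f[:,:2].astype(np.float32)))
for nm,g,lo,hi,r in(('gauge',(499,148),70,79,10),('sleeve top',(499,148),50,62,22),('stub',(546,312),50,60,14)):
    q=P[(np.hypot(P[:,0]-g[0],P[:,1]-g[1])<r)&(P[:,2]>lo)&(P[:,2]<hi)]
    print(nm,len(q),len(q) and (np.round(np.median(q,0),1),np.round((q.min(0)+q.max(0))/2,1),np.round(q.max(0)-q.min(0),1)))
delta([540,-250,200])
E
python3 fx.py w5
```

```text
t: 10.92
ee_pos: [498.8, 148.2, 24.0]
orientation: [-3.114, 0.415, -0.0]
ft_force: [-1.0, 0.3, -0.3]
width: 76.0
t: 12.05
ee_pos: [478.4, 76.2, 262.5]
orientation: [3.114, -0.414, -0.004]
ft_force: [-0.8, 1.2, 0.3]
width: 88.4
plate ((514.4256591796875, 203.0447235107422), (173.30494689941406, 64.01559448242188), 74.17694854736328)
gauge 93 (array([498.8, 148.1,  74.6]), array([499., 148.,  74.]), array([12. , 11.6,  7.9]))
sleeve top 296 (array([498.4, 148.3,  55.6]), array([498.5, 147.7,  54.4]), array([28.8, 29.7,  7.9]))
stub 0 0
t 12.1 pos [478.4  76.2 262.6] yaw -15.1 tilt [-0.003 -0.    -1.   ] shift cm [14.47 29.88  6.25]
```

View pics/w5.png

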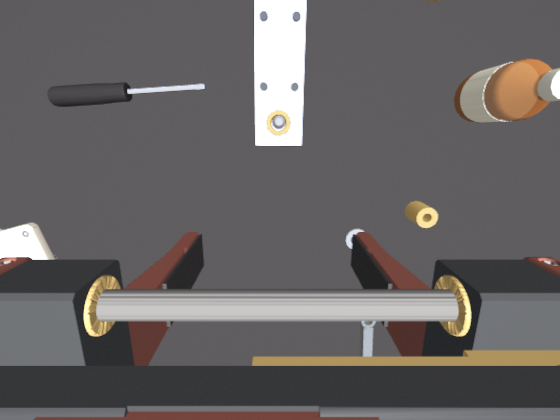

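The sleeve is seated: its top is at z≈55.6, against 56 expected, around the pin at (279,122). Next is a close look at the near lever from behind its boss.

```bash
python3 -m inch '[{"tx":2,"ty":5.4,"tz":0.4,"ax":0,"ay":0,"az":0,"jaw":1},{"tx":2,"ty":5.4,"tz":0.4,"ax":0,"ay":0,"az":0,"jaw":1},{"tx":2,"ty":5.4,"tz":0.4,"ax":0,"ay":0,"az":0,"jaw":1},{"tx":2,"ty":5.4,"tz":0.4,"ax":0,"ay":0,"az":0,"jaw":1},{"tx":2,"ty":5.4,"tz":0.4,"ax":0,"ay":0,"az":0,"jaw":1},{"tx":2,"ty":5.4,"tz":0.4,"ax":0,"ay":0,"az":0,"jaw":1},{"tx":2,"ty":5.4,"tz":0.4,"ax":0,"ay":0,"az":0,"jaw":1},{"tx":0,"ty":0,"tz":0,"ax":0,"ay":0,"az":0,"jaw":1},{"tx":0,"ty":0,"tz":0,"ax":0,"ay":0,"az":0,"jaw":1},{"tx":0,"ty":0,"tz":0,"ax":0,"ay":0,"az":0,"jaw":1}]'
cat > lev.py <<'E'
from h import *
import sys
from scipy.optimize import least_squares
C=cal('wrist');im,d=viewer.get_image('wrist');save(sys.argv[1]+'.png',im)
c,Rm,t=C
ms=masks_of('wrist','lever')[:2];best=None
for m in ms:
    p=pts('wrist',d,m['pixels'],C);print(round(m['score'],2),np.round(m['location']),m['pixels'].sum(),np.round(p.mean(0)))
    if best is None or np.hypot(*p.mean(0)[:2])<np.hypot(*best.mean(0)[:2]):best=p
q=best[abs(best[:,2]-40)<3];xy=q[:,:2]
def model(x):
    u=np.array([np.cos(x[2]),np.sin(x[2])]);n=np.array([-u[1],u[0]]);w=xy-x[:2];a=w@u;b=w@n
    ring=lambda a,b,ri,ro:(lambda r:np.maximum(np.maximum(r-ro,ri-r),0))(np.hypot(a,b))
    bar=np.maximum(np.abs(b)-7,0)+np.maximum(20-a,0)+np.maximum(a-162,0)
    return np.minimum(np.minimum(ring(a,b,17,25),ring(a-170,b,6,11)),bar)
# bar line
far=xy
s=least_squares(lambda x:model(x)+0,[515,-327,np.radians(77)],loss='soft_l1',f_scale=1,diff_step=1e-4).x
u=np.array([np.cos(s[2]),np.sin(s[2])]);w=xy-s[:2];a=w@u;b=w@np.array([-u[1],u[0]])
bar=(a>40)&(a<150);L=cv2.fitLine(xy[bar].astype(np.float32),cv2.DIST_HUBER,0,.01,.01).ravel()
print('fit',np.round(s[:2],1),np.degrees(s[2]),'res',model(s).mean(),'a range',a.min(),a.max(),'b bar',np.percentile(b[bar],[2,98]),'line yaw',np.degrees(np.arctan2(L[1],L[0])),'z',np.median(q[:,2]))
bal=s[:2]+56*u;print('balance',bal,'eye',s[:2]+170*u)
delta([*bal,60],np.degrees(s[2])-90)
E
python3 lev.py w6
```

```text
t: 13.35
ee_pos: [515.2, -324.1, 235.6]
orientation: [-3.114, 0.412, 0.001]
ft_force: [0.1, -0.4, 0.4]
width: 87.8
0.81 [275. 131.] 2758 [ 534. -258.   37.]
0.71 [440. 128.] 3258 [ 709. -307.   57.]
fit [ 518.  -331.1] 77.68639516243331 res 0.002542380699324876 a range -23.343701160300583 180.49085035350737 b bar [-6.57952584  6.66404965] line yaw 77.591225 z 39.85918654142829
balance [ 529.91794411 -276.3846374 ] eye [ 554.22985531 -165.00721162]
t 13.45 pos [ 515.5 -324.3  236.1] yaw -15.1 tilt [-0.  0. -1.] shift cm [ 0.15 -5.   17.61]
az -2.8
shift after turn [ 0.39 -4.99 17.61]
```

View pics/w6.png

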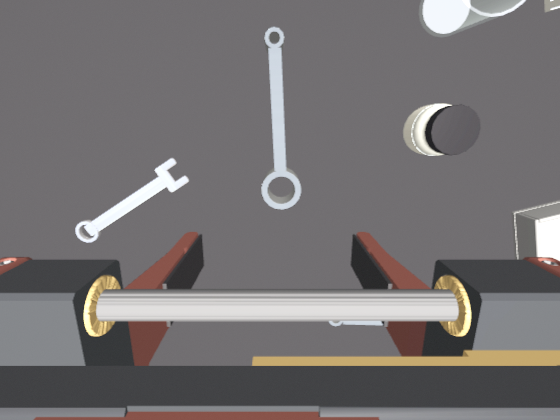

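The near lever lies with its boss at (281,188) and its eye at (274,37). The fit is clean: yaw 77.65° and top at 39.9 mm. I'll turn, centre over the balance point and descend.

```bash
python3 -m inch '[{"tx":0,"ty":0,"tz":0,"ax":0,"ay":0,"az":-2.7,"jaw":1},{"tx":0.2,"ty":-2.5,"tz":2.5,"ax":0,"ay":0,"az":0,"jaw":1},{"tx":0.2,"ty":-2.5,"tz":5,"ax":0,"ay":0,"az":0,"jaw":1},{"tx":0,"ty":0,"tz":5,"ax":0,"ay":0,"az":0,"jaw":1},{"tx":0,"ty":0,"tz":3,"ax":0,"ay":0,"az":0,"jaw":1},{"tx":0,"ty":0,"tz":0,"ax":0,"ay":0,"az":0,"jaw":1},{"tx":0,"ty":0,"tz":0,"ax":0,"ay":0,"az":0,"jaw":1},{"tx":0,"ty":0,"tz":0,"ax":0,"ay":0,"az":0,"jaw":1}]'
python3 -c "
from h import *
delta([529.9,-276.4,12],-12.35)"
```

```text
t: 14.45
ee_pos: [531.1, -278.2, 82.9]
orientation: [3.122, -0.341, 0.005]
ft_force: [-0.2, -0.1, -0.2]
width: 87.6
t 14.45 pos [ 531.1 -278.2   82.9] yaw -12.5 tilt [ 0.003 -0.001 -1.   ] shift cm [-0.18 -0.15  7.08]
az -0.1
shift after turn [-0.15 -0.15  7.09]
```

```bash
python3 -m inch '[{"tx":-0.15,"ty":-0.15,"tz":3,"ax":0,"ay":0,"az":0,"jaw":1},{"tx":0,"ty":0,"tz":3,"ax":0,"ay":0,"az":0,"jaw":1},{"tx":0,"ty":0,"tz":1,"ax":0,"ay":0,"az":0,"jaw":1},{"tx":0,"ty":0,"tz":0,"ax":0,"ay":0,"az":0,"jaw":1},{"tx":0,"ty":0,"tz":0,"ax":0,"ay":0,"az":0,"jaw":0.5},{"tx":0,"ty":0,"tz":0,"ax":0,"ay":0,"az":0,"jaw":0.5},{"tx":0,"ty":0,"tz":0,"ax":0,"ay":0,"az":0,"jaw":0.5},{"tx":0,"ty":0,"tz":0,"ax":0,"ay":0,"az":0,"jaw":0.5}]'
python3 -c "
from h import *
delta([529.9,-276.4,12],-12.35)"
```

```text
t: 15.45
ee_pos: [528.9, -275.9, 11.3]
orientation: [3.123, -0.341, 0.001]
ft_force: [-0.1, -0.9, 1.2]
width: 51.4
t 15.45 pos [ 528.9 -275.9   11.3] yaw -12.5 tilt [ 0. -0. -1.] shift cm [ 0.1   0.02 -0.07]
az -0.1
shift after turn [ 0.1   0.02 -0.07]
```

```bash
python3 -m inch '[{"tx":0.08,"ty":0,"tz":-0.05,"ax":0,"ay":0,"az":0,"jaw":0.3},{"tx":0,"ty":0,"tz":0,"ax":0,"ay":0,"az":0,"jaw":0},{"tx":0,"ty":0,"tz":0,"ax":0,"ay":0,"az":0,"jaw":0},{"tx":0,"ty":0,"tz":0,"ax":0,"ay":0,"az":0,"jaw":0},{"tx":0,"ty":0,"tz":0,"ax":0,"ay":0,"az":0,"jaw":0},{"tx":0,"ty":0,"tz":0,"ax":0,"ay":0,"az":0,"jaw":0},{"tx":0,"ty":0,"tz":0,"ax":0,"ay":0,"az":0,"jaw":0},{"tx":0,"ty":0,"tz":0,"ax":0,"ay":0,"az":0,"jaw":0},{"tx":0,"ty":0,"tz":0,"ax":0,"ay":0,"az":0,"jaw":0}]'
python3 -m inch '[{"tx":0,"ty":0,"tz":-0.5,"ax":0,"ay":0,"az":0,"jaw":0},{"tx":0,"ty":0,"tz":-1,"ax":0,"ay":0,"az":0,"jaw":0},{"tx":0,"ty":0,"tz":-1.5,"ax":0,"ay":0,"az":0,"jaw":0},{"tx":0,"ty":0,"tz":-2,"ax":0,"ay":0,"az":0,"jaw":0},{"tx":0,"ty":0,"tz":-2,"ax":0,"ay":0,"az":0,"jaw":0},{"tx":0,"ty":0,"tz":-2,"ax":0,"ay":0,"az":0,"jaw":0},{"tx":0,"ty":0,"tz":-1,"ax":0,"ay":0,"az":0,"jaw":0},{"tx":0,"ty":0,"tz":0,"ax":0,"ay":0,"az":0,"jaw":0},{"tx":0,"ty":0,"tz":0,"ax":0,"ay":0,"az":0,"jaw":0}]'
cat > tilt.py <<'E'
from h import *
import sys
from scipy.optimize import least_squares
C=cal('wrist');im,d=viewer.get_image('wrist');save(sys.argv[1]+'.png',im)
o=get_obs();e=np.array(o['ee_pos']);T=R(o['orientation'])
P=(pts('wrist',d,np.ones(d.shape,bool),C)-e)@T   # tool frame; lever x ~ -y tool
q=P[(abs(P[:,0])<14)&(P[:,1]<-14)&(P[:,1]>-130)&(P[:,2]<0)&(P[:,2]>-60)]
A=np.c_[q[:,1],np.ones(len(q))];b=least_squares(lambda x:A@x-q[:,2],[0,-28],loss='soft_l1',f_scale=.7).x
print('n',len(q),'top tool z at grip',b[1],'pitch deg',np.degrees(np.arctan(b[0])))
k=q[(abs(q[:,2]-A@b)<3)];s=k[(k[:,1]>-100)&(k[:,1]<-16)]
for y0 in(-25,-50,-75,-95):
    w=k[abs(k[:,1]-y0)<6]; print(y0,len(w),'x',np.round((w[:,0].min()+w[:,0].max())/2,2),'roll z',np.round(np.polyfit(w[:,0],w[:,2],1)[0],3))
w=k[k[:,1]<-101.5]
f=least_squares(lambda x:np.maximum(np.hypot(w[:,0]-x[0],w[:,1]-x[1])-11,0)+np.maximum(6-np.hypot(w[:,0]-x[0],w[:,1]-x[1]),0),[0,-114],diff_step=1e-3).x
print('eye in tool (mask fit)',f,'y extent min',k[:,1].min(),'-> eye y',k[:,1].min()+11)
hgt=lambda y:(e+T@np.array([0,y,b[0]*y+b[1]]))
print('grip top world',hgt(0),'eye top',hgt(-114),'boss top',hgt(56))
print('ee',e,'moment',np.round(o['moment'],2),'F',np.round(o['ft_force'],1),'width',o['width'])
E
python3 tilt.py w7
```

```text
t: 16.58
ee_pos: [529.7, -276.1, 11.5]
orientation: [3.123, -0.341, 0.0]
ft_force: [3.5, -1.6, -1.6]
width: 13.7
t: 17.7
ee_pos: [529.1, -275.8, 110.9]
orientation: [-3.123, 0.341, 0.002]
ft_force: [-0.1, -0.1, -6.1]
width: 14.2
n 8235 top tool z at grip -29.136201595540324 pitch deg -0.5475410821226138
-25 722 x -0.13 roll z -0.003
-50 809 x -0.36 roll z -0.006
-75 946 x -0.3 roll z 0.009
-95 1062 x -0.14 roll z -0.004
eye in tool (mask fit) [  -0.24720361 -112.55407037] y extent min -117.53108065453996 -> eye y -106.53108065453996
grip top world [ 529.06061904 -275.77013854  139.78576815] eye top [ 553.69455041 -164.46297239  138.75082084] boss top [ 516.95974047 -330.44734297  140.29416332]
ee [ 529.01964996 -275.7468011   110.6496047 ] moment [-0.05 -0.02  0.01] F [-0.2  0.9 -6.5] width 13.554674048801662
```

View pics/w7.png

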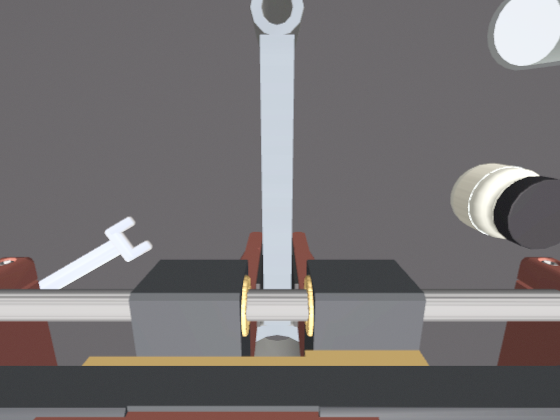

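The lever is held and level to about 0.5°, with its eye at (276,10). Now I raise it, turn 3.3° and carry it over.

```bash
python3 -m inch '[{"tx":0,"ty":0,"tz":-2,"ax":0,"ay":0,"az":1.1,"jaw":0},{"tx":0,"ty":0,"tz":-3,"ax":0,"ay":0,"az":1.1,"jaw":0},{"tx":0,"ty":0,"tz":-2,"ax":0,"ay":0,"az":1.1,"jaw":0},{"tx":-0.5,"ty":-1.5,"tz":0,"ax":0,"ay":0,"az":0,"jaw":0},{"tx":-1,"ty":-3,"tz":0,"ax":0,"ay":0,"az":0,"jaw":0},{"tx":-1.3,"ty":-4,"tz":0,"ax":0,"ay":0,"az":0,"jaw":0},{"tx":-1.3,"ty":-4,"tz":0,"ax":0,"ay":0,"az":0,"jaw":0},{"tx":-1.3,"ty":-4,"tz":0,"ax":0,"ay":0,"az":0,"jaw":0},{"tx":-1.3,"ty":-4,"tz":0,"ax":0,"ay":0,"az":0,"jaw":0},{"tx":-1.3,"ty":-4,"tz":0,"ax":0,"ay":0,"az":0,"jaw":0},{"tx":-1.3,"ty":-4,"tz":0,"ax":0,"ay":0,"az":0,"jaw":0},{"tx":-1.3,"ty":-4,"tz":0,"ax":0,"ay":0,"az":0,"jaw":0}]'
python3 -m inch '[{"tx":-1.3,"ty":-4,"tz":0,"ax":0,"ay":0,"az":0,"jaw":0},{"tx":-1.3,"ty":-4,"tz":0,"ax":0,"ay":0,"az":0,"jaw":0},{"tx":-0.8,"ty":-3,"tz":0,"ax":0,"ay":0,"az":0,"jaw":0},{"tx":-0.4,"ty":-1.5,"tz":0,"ax":0,"ay":0,"az":0,"jaw":0},{"tx":0,"ty":0,"tz":0,"ax":0,"ay":0,"az":0,"jaw":0},{"tx":0,"ty":0,"tz":0,"ax":0,"ay":0,"az":0,"jaw":0},{"tx":0,"ty":0,"tz":0,"ax":0,"ay":0,"az":0,"jaw":0}]'
python3 -c "
from h import *
delta([514.2,202.3,127],-15.8)"
```

```text
t: 19.25
ee_pos: [514.1, 67.5, 179.8]
orientation: [3.112, -0.43, -0.005]
ft_force: [-0.1, -0.2, -6.8]
width: 13.7
t: 20.12
ee_pos: [513.2, 195.1, 181.3]
orientation: [3.111, -0.433, -0.001]
ft_force: [-0.8, -0.1, -6.5]
width: 13.6
t 20.12 pos [513.2 195.1 181.3] yaw -15.8 tilt [-0. -0. -1.] shift cm [-0.1  -0.72  5.43]
az -0.0
shift after turn [-0.1  -0.71  5.43]
```

```bash
python3 -m inch '[{"tx":-0.1,"ty":-0.7,"tz":0,"ax":0,"ay":0,"az":0,"jaw":0},{"tx":0,"ty":0,"tz":1.5,"ax":0,"ay":0,"az":0,"jaw":0},{"tx":0,"ty":0,"tz":1.5,"ax":0,"ay":0,"az":0,"jaw":0},{"tx":0,"ty":0,"tz":1.5,"ax":0,"ay":0,"az":0,"jaw":0},{"tx":0,"ty":0,"tz":0.9,"ax":0,"ay":0,"az":0,"jaw":0},{"tx":0,"ty":0,"tz":0,"ax":0,"ay":0,"az":0,"jaw":0},{"tx":0,"ty":0,"tz":0,"ax":0,"ay":0,"az":0,"jaw":0},{"tx":0,"ty":0,"tz":0,"ax":0,"ay":0,"az":0,"jaw":0}]'
python3 tilt.py w8
python3 - <<'E'
from h import *
delta([514.2,202.3,127],-15.8)
P=[]
for n in('scene','side'):
    im,d=viewer.get_image(n);c,Rm,t=cal(n)
    pr=lambda p:(lambda q:(q[0]/q[2]*c['fx']+c['cx'],q[1]/q[2]*c['fy']+c['cy']))(Rm@np.array(p,float)+t)
    u,v=map(int,pr([522,230,90]));P.append(cv2.resize(im[max(v-80,0):v+80,u-66:u+66],(396,480),interpolation=2))
    for m in masks_of(n,'lever')[:3]:
        p=pts(n,d,m['pixels']);p=p[p[:,1]>50]
        if len(p)<50: continue
        L=cv2.fitLine(p[abs(p[:,2]-156)<4].astype(np.float32),cv2.DIST_HUBER,0,.01,.01).ravel();print(n,'lever',len(p),np.round(np.percentile(p,2,axis=0)),np.round(np.percentile(p,98,axis=0)),'line',np.round(L,3))
    for th in('sleeve_wide','sleeve_tight'):
        for m in masks_of(n,th)[:2]:
            p=pts(n,d,m['pixels']);print(n,th,round(m['score'],2),np.round(np.median(p,0)),np.round(np.percentile(p,98,axis=0)))
save('c3.png',np.hstack(P))
E
```

```text
t: 21.12
ee_pos: [514.7, 203.3, 128.1]
orientation: [-3.111, 0.431, -0.002]
ft_force: [-0.7, 0.0, -6.4]
width: 13.7
n 8248 top tool z at grip -28.940945313512955 pitch deg -0.519691396378582
-25 718 x -0.01 roll z 0.003
-50 805 x -0.24 roll z -0.006
-75 960 x -0.16 roll z -0.009
-95 1061 x 0.0 roll z -0.01
eye in tool (mask fit) [-9.26916718e-02 -1.12559193e+02] y extent min -117.30559673116804 -> eye y -106.30559673116804
grip top world [514.64814789 203.27449382 156.95812777] eye top [545.6405033  312.98144827 155.99516271] boss top [499.42383295 149.3833583  157.43116324]
ee [514.6759133  203.28540138 128.01719783] moment [-0.03 -0.03  0.03] F [-0.3 -0.1 -5.7] width 13.819429048617854
t 21.18 pos [514.7 203.3 128. ] yaw -15.8 tilt [ 0.001  0.    -1.   ] shift cm [-0.02  0.11  0.1 ]
az 0.0
shift after turn [-0.02  0.11  0.1 ]
scene lever 777 [515. 145. 128.] [557. 327. 158.] line [ 2.33000e-01  9.72000e-01 -0.00000e+00  5.34191e+02  2.68158e+02
  1.56297e+02]
scene sleeve_wide 0.62 [511. 159.  41.] [515. 166.  57.]
scene sleeve_tight 0.74 [665. -13.  33.] [677.  -6.  42.]
scene sleeve_tight 0.7 [285. 253.  22.] [372. 270.  27.]
side lever 743 [489. 135.  -0.] [610. 326. 159.] line [ 2.91000e-01  9.57000e-01 -3.00000e-03  5.32167e+02  2.63110e+02
  1.56198e+02]
side sleeve_wide 0.37 [536. 280. 155.] [556. 326. 159.]
```

View pics/c3.png

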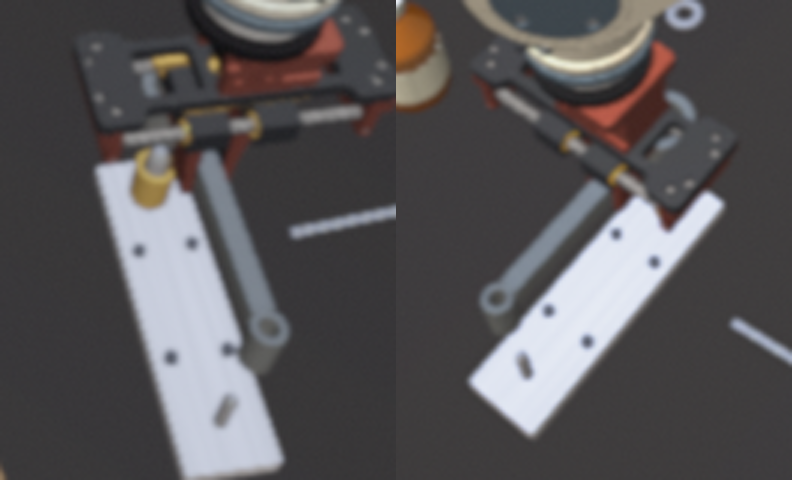

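View pics/w8.png

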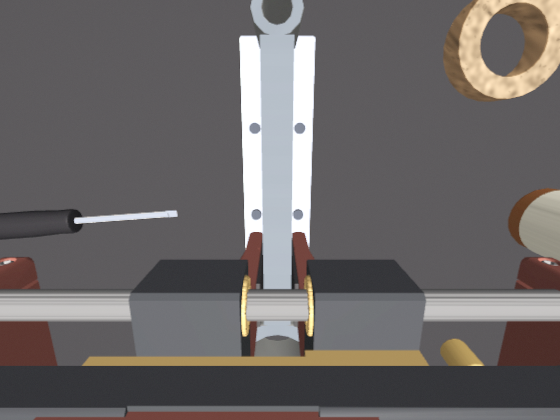

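The wrist view shows the bar centred on the plate: bar at column 278, plate edges at 242 and 313. The side crops fit the eye standing above the stub. A last 1 mm trim, then settle and hand in.

```bash
python3 -m inch '[{"tx":0,"ty":0.1,"tz":0.1,"ax":0,"ay":0,"az":0,"jaw":0},{"tx":0,"ty":0,"tz":0,"ax":0,"ay":0,"az":0,"jaw":0},{"tx":0,"ty":0,"tz":0,"ax":0,"ay":0,"az":0,"jaw":0},{"tx":0,"ty":0,"tz":0,"ax":0,"ay":0,"az":0,"jaw":0},{"tx":0,"ty":0,"tz":0,"ax":0,"ay":0,"az":0,"jaw":0},{"tx":0,"ty":0,"tz":0,"ax":0,"ay":0,"az":0,"jaw":0}]'
python3 - <<'E'
from h import *
delta([514.2,202.3,127],-15.8);o=get_obs();print(np.abs(o['qvel']).max(),o['width'],o['ft_force'])
print(ctrl.close_job())
E
```

```text
t: 22.32
ee_pos: [514.1, 202.2, 126.5]
orientation: [-3.112, 0.431, -0.0]
ft_force: [0.1, 0.1, -6.8]
width: 13.5
t 22.32 pos [514.1 202.2 126.5] yaw -15.8 tilt [ 0.  0. -1.] shift cm [ 0.01 -0.01 -0.05]
az 0.0
shift after turn [ 0.01 -0.01 -0.05]
0.0016980661225150353 13.503636479547593 [ 0.05274557  0.08244899 -6.83155265]
the job is handed in; nothing more can be done
None
```

The job is handed in at 22.3 s. The wide sleeve is on the gauge pin and released, and the arm is holding the lever above the fixture.

- **Sleeves:** the 19 mm bore sleeve slid down to the plate without resistance. Its top measured about 56 mm above the bench, as it should when seated. The tight sleeve is still standing where it was.
- **Lever:** I took the one nearer the base, with its grip within about 1 mm of the balance point. At the end the arm was still, within 0.5 mm and 0.1° of the target pose, with about 6.8 N hanging on the wrist. That puts the underside about 40 mm above the pin tip.
- **Disagreements:** the wrist camera reads the lever pitched about 0.5°, while the two fixed cameras read it as level. Their direction for the lever also differed by about 3° either way from the wrist camera's, from coarse, partly hidden views. I relied on the wrist camera.
- **Not checked directly:** I never measured the stub's own position. I placed the eye using the pin position and the plate's direction.

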